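Put the leather punch away in its size of the graded rack

ROBOT

A 6-joint arm with a two-finger parallel gripper is mounted at the origin on the work surface. World frame = base frame: x ahead of the robot, y to its left, z up, the work surface at z = 0. Lengths are in m, angles in rad, forces in N, time in s.
With the tool pointing down it reaches from about 0.375 to 0.975 m from the base axis. Payload 3.8 kg.
Tool frame: the origin (TCP) lies midway between the tips of the shut fingers; the grasp point (between the pads) lies 19 mm behind it; x points along the fingers, y is the direction in which the jaws open and shut, and the axes are right-handed (so a half turn about x gives the same grasp; the last joint's range is limited). The gripper opens to 88 mm and grips with 3 to 60 N. Pads are 18 mm wide; open, the fingers measure 123 mm over their backs; the gripper's body (75 mm by 187 mm) begins 45 mm behind the grasp point.
Start: joints at [1.083, 0.264, 1.604, -0, 1.274, -0.037], TCP at [0.294, 0.608, 0.239] pointing down, gripper open.
Joint ranges: [-2.63, 2.63], [-0.94, 2.18], [0.31, 2.57], [-1.31, 4.45], [0, 2.66], [-2.55, 2.55]. Speed limits (rad/s): [2.57, 2.57, 3.14, 3.14, 3.14, 3.14].

INTERFACE

Orientations are given as a rotation vector (axis times angle).
In Python, from cell import manip, inverse_kinematics, cams, order gives the robot as it stands. Calls block until the motion is done:
- manip.move_pose(position, orientation): joint-space move of the TCP to a pose.
- manip.move_linear(position, rate=0.15, rot=None): straight line of the TCP; rot=None keeps the orientation; rate is the mean speed in m/s.
- manip.set_joints(angles): joint-space move.
- manip.set_gripper(opening, force=None): finger opening in m; force is the grip in N (None keeps the last); returns when the fingers have stopped.
- manip.dwell(seconds).
- inverse_kinematics(position, orientation): joint angles nearest the present ones, or None.
- manip.state(): the state.
- cams.capture(name): name is "scene" or "top" or "wrist"; returns a dict with "image" (400x640x3 uint8, blue, green, red), "z_map" (400x640 float32, m along the optical axis (not along the pixel's ray), 0 where there is no reading), "intrinsics" (3x3 intrinsics, pixels), "position" and "orientation" of the camera in the world; the wrist camera has in their place "T_tool_cam" (4x4, takes a point from camera to tool coordinates, whose origin is the TCP and whose axes are the tool frame's). Camera axes: x right, y down, z forward; pixel columns grow to the right and rows downward; lengths in m; the calibration is good to about 2 mm. A picture is of the moment at which its call begins: read the wrist's pose just before it.
A pose or a line that the arm cannot do raises manip.IKError and nothing moves.
- order.close_job(): hands the job in, once; it reports no verdict.
The state is a dict: "clock": time; "joint_pos": joint angles; "joint_velocities": joint speeds; "tau": joint torques, N m; "tool_pos": TCP position; "tcp_rot": TCP orientation; "contact_force": force on the tool from outside, world axes, zero at the start; "moment": the same for the moment, N m; "gripper_width": finger opening in m.
Only numpy, scipy, OpenCV 4.12 (cv2) and the standard library are available. Lean on these libraries where they do the work, as an engineer would, in place of code of your own. Each camera call takes 0.05 s, during which the arm holds its last target.

TASK

Take the leather punch that stands in the orange stand and put it away in the hole of the graded rack that fits its shank, feeling for the hole because the strip sits loose in its tray, and press it steadily and gently (never more than about 20 N on the rack) down against the stiff plug until it is fully home, its collar flat on the strip. Leave the other two punches and everything else on the bench as they are, and let go.

Things in the scene. Friction and masses are not known exactly. Their poses are not given: they have to be found in the camera images.
- punch_13: Leather punch, upright, red handle, steel shank 13 mm in diameter. Origin: centre of the shank's foot; z up its axis. From the foot: shank 0-40 mm (last 2 mm bevelled), dark collar 40-46 mm of 34 mm diameter, handle to 104 mm of 22 mm diameter, cap to 108 mm. About 0.16 kg. Starts hung by its collar in a wide hole of a stand, foot 20 mm above the bench; which punch is where changes.
- punch_16: Leather punch, upright, blue handle, steel shank 16 mm in diameter. Origin: centre of the shank's foot; z up its axis. From the foot: shank 0-40 mm (last 2 mm bevelled), dark collar 40-46 mm of 34 mm diameter, handle to 104 mm of 22 mm diameter, cap to 108 mm. About 0.16 kg. Starts hung by its collar in a wide hole of a stand, foot 20 mm above the bench; which punch is where changes.
- punch_19: Leather punch, upright, yellow handle, steel shank 19 mm in diameter. Origin: centre of the shank's foot; z up its axis. From the foot: shank 0-40 mm (last 2 mm bevelled), dark collar 40-46 mm of 34 mm diameter, handle to 104 mm of 22 mm diameter, cap to 108 mm. About 0.16 kg. Starts hung by its collar in a wide hole of a stand, foot 20 mm above the bench; which punch is where changes.
- stand_orange: Orange one-hole stand, fixed, 64 x 64 mm, 60 mm high; origin under its centre, at bench height, in line with its hole. The punch in it is the one to put away.
- stand_grey: Grey two-hole stand, fixed, 64 mm (x) x 134 mm (y), 60 mm high; origin under its centre, holes at y = -35 and +35 mm. Holds the two punches to leave alone.
- rack: Blue fixed tray, 74 x 264 mm, walls 38 mm high, holding the graded strip: an aluminium bar 56 x 204 mm, top face 62 mm above the bench. Origin at bench height, z up; five holes along its y, 42 mm apart, at x = 0: 10 mm at +y, then 13, 16, 19, 22 mm. The strip slides endwise against about 6 N friction, 30 mm of play; where it stands is not measured.
- hole_10 (a point): 10 mm hole (1.5 mm wider than its shank, 1 mm bevel): where its mouth's centre would be, level with the strip's top, were the strip against its +y stop; axes as the rack's, fixed to the tray. The real hole starts 3-27 mm from it towards -y. Inside, an orange plug starts 14-24 mm down, slides down under about 8 N and stays; home, the foot is 40 mm down.
- hole_13 (a point): 13 mm hole (1.5 mm wider than its shank, 1 mm bevel): where its mouth's centre would be, level with the strip's top, were the strip against its +y stop; axes as the rack's, fixed to the tray. The real hole starts 3-27 mm from it towards -y. Inside, an orange plug starts 14-24 mm down, slides down under about 8 N and stays; home, the foot is 40 mm down.
- hole_16 (a point): 16 mm hole (1.5 mm wider than its shank, 1 mm bevel): where its mouth's centre would be, level with the strip's top, were the strip against its +y stop; axes as the rack's, fixed to the tray. The real hole starts 3-27 mm from it towards -y. Inside, an orange plug starts 14-24 mm down, slides down under about 8 N and stays; home, the foot is 40 mm down.
- hole_19 (a point): 19 mm hole (1.5 mm wider than its shank, 1 mm bevel): where its mouth's centre would be, level with the strip's top, were the strip against its +y stop; axes as the rack's, fixed to the tray. The real hole starts 3-27 mm from it towards -y. Inside, an orange plug starts 14-24 mm down, slides down under about 8 N and stays; home, the foot is 40 mm down.
- hole_22 (a point): 22 mm hole (1.5 mm wider than its shank, 1 mm bevel): where its mouth's centre would be, level with the strip's top, were the strip against its +y stop; axes as the rack's, fixed to the tray. The real hole starts 3-27 mm from it towards -y. Inside, an orange plug starts 14-24 mm down, slides down under about 8 N and stays; home, the foot is 40 mm down.
- mallet: Bystander, loose: hammer lying on the bench; leave alone.
- rivet_jar: Bystander, loose: small glass jar with brass lid, 56 mm wide, 70 mm tall; leave alone.
- tape: Bystander, loose: yellow ring of tape, 90 mm wide, 25 mm high; leave alone.
- spool: Bystander, loose: wooden spool, 44 mm wide, 48 mm tall; leave alone.
- eyelet_tin: Bystander, loose: brass bowl, 76 mm wide, 30 mm high; leave alone.
- awl: Bystander, loose: screwdriver-like awl with wooden handle lying on the bench; leave alone.
- beeswax: Bystander, loose: yellow block, 70 x 45 x 25 mm; leave alone.

How it is judged:
By the outcome, as a careful person would: the job done as asked, in the order asked, and still so for the second after the job is handed in, with the robot touching nothing.
It also fails if it takes over 67 s, if anything falls off the work surface, if the arm or the gripper's body presses on something with over 40 N, if the wrist force passes 120 N, or if a joint passes its speed limit or range.

## Working session

There is one attempt and no reset: what is moved stays moved. The work goes in short steps, each a Python script; the robot and the scene stay as the last script left them, time stands still between calls to the robot, and variables do not carry over. Pictures are saved under pics/ and viewed, and the job is handed in when it is done.

```bash
ls; mkdir -p pics; python3 - <<'E'
from cell import manip,cams
import cv2,numpy as np
s=manip.state();print({k:np.round(v,3) for k,v in s.items()})
for n in("scene","top"):
    c=cams.capture(n);cv2.imwrite(f"pics/{n}1.png",c["image"]);print(n,c["intrinsics"],c["position"],c["orientation"])
    np.savez(f"{n}1.npz",**c)
E
```

```text
pics
{'clock': np.float64(0.0), 'joint_pos': array([ 1.083,  0.265,  1.605, -0.   ,  1.274, -0.037]), 'joint_velocities': array([-0., -0., -0.,  0.,  0.,  0.]), 'tau': array([-1.0000e-03, -5.0210e+01, -3.5688e+01,  7.3000e-02,  2.9000e-02,
       -0.0000e+00]), 'tool_pos': array([0.294, 0.607, 0.237]), 'tcp_rot': array([ 0.352,  1.542, -0.355]), 'contact_force': array([ 1.658,  0.462, -0.255]), 'moment': array([-0.027, -0.043,  0.02 ]), 'gripper_width': np.float64(0.088)}
scene [[365.63369906   0.         314.33147779]
 [  0.         365.63369906 197.24004562]
 [  0.           0.           1.        ]] [1.12073293 0.56775612 0.84016541] [-1.04598054 -2.40343092  1.01025688]
top [[459.08738719   0.         326.43379088]
 [  0.         459.08738719 195.49623162]
 [  0.           0.           1.        ]] [0.27931202 0.03573398 1.30887639] [-2.16562761  2.05794399 -0.21083673]
```

View pics/scene1.png

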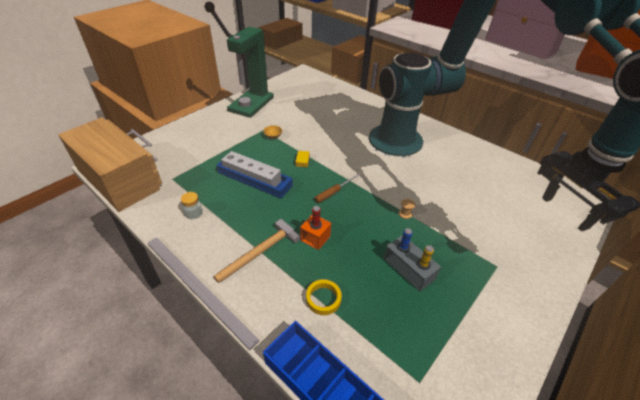

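View pics/top1.png

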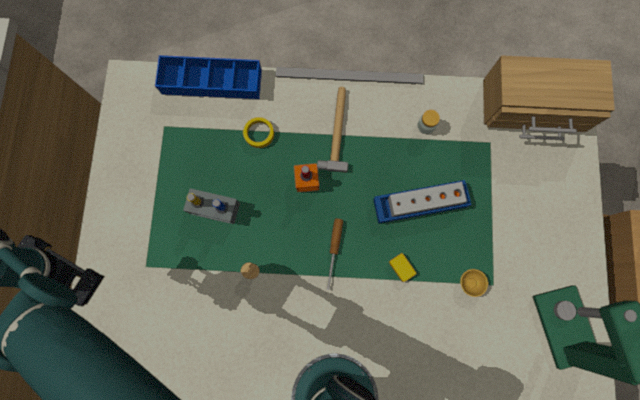

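The red punch (13 mm) is in the orange stand at top pixel (306,172). The rack spans (375–470, 202), with its smallest hole at the left end. I'll measure these points.

```bash
cat > h.py <<'E'
import numpy as np,cv2
from scipy.spatial.transform import Rotation as R
def T(c):return R.from_rotvec(np.ravel(c["orientation"])).as_matrix() if np.size(c["orientation"])==3 else np.array(c["orientation"])
def ray(c,uv,z,Rm=None,p=None):
    Rm=T(c) if Rm is None else Rm; p=c["position"] if p is None else p
    uv=np.atleast_2d(uv).astype(float)
    d=(Rm@np.linalg.inv(c["intrinsics"])@np.c_[uv,np.ones(len(uv))].T).T
    return p+d*((z-p[2])/d[:,2])[:,None]
def cloud(c,Rm=None,p=None):
    Rm=T(c) if Rm is None else Rm; p=c["position"] if p is None else p
    z=c["z_map"];v,u=np.mgrid[:z.shape[0],:z.shape[1]]
    d=np.stack([u,v,np.ones_like(u)],-1)@np.linalg.inv(c["intrinsics"]).T*z[...,None]
    return d@Rm.T+p
E
python3 - <<'E'
from h import *
c=dict(np.load("top1.npz"));im=c["image"];P=cloud(c)
hsv=cv2.cvtColor(im,cv2.COLOR_BGR2HSV)
def show(n,m,roi):
    u0,u1,v0,v1=roi;k=np.zeros(m.shape,np.uint8);k[v0:v1,u0:u1]=m[v0:v1,u0:u1]
    n_,l,st,ce=cv2.connectedComponentsWithStats(k)
    i=1+np.argmax(st[1:,4]);mm=l==i
    q=P[mm];print(n,st[i],ce[i],"z pct",np.percentile(q[:,2],[5,50,95]).round(3))
    return mm
mo=show("orange",cv2.inRange(hsv,(4,150,90),(16,255,255)),(285,330,155,200))
pts=P[mo];top=pts[abs(pts[:,2]-.06)<.006];print("top",top[:,:2].min(0),top[:,:2].max(0),cv2.minAreaRect((top[:,:2]*1000).astype(np.float32)))
hi=P[155:195,290:325].reshape(-1,3);h=hi[hi[:,2]>.115];print("cap",len(h),h.mean(0),h.min(0),h.max(0))
# rack: height
roi=P[170:235,365:480].reshape(-1,3)
s=roi[abs(roi[:,2]-.062)<.006];print("strip",len(s),cv2.minAreaRect((s[:,:2]*1000).astype(np.float32)))
mb=show("blue",cv2.inRange(hsv,(105,120,40),(125,255,255)),(365,480,170,235))
b=P[mb];b=b[abs(b[:,2]-.038)<.006];print("tray",len(b),cv2.minAreaRect((b[:,:2]*1000).astype(np.float32)))
a=cv2.resize(im[165:240,285:485],None,fx=4,fy=4,interpolation=cv2.INTER_CUBIC);cv2.imwrite("pics/crop1.png",a)
E
```

```text
orange [294 164  25  28 449] [306.31403118 178.02672606] z pct [0.002 0.06  0.065]
top [0.55606695 0.07280379] [0.62566197 0.14319679] ((591.4396362304688, 108.05135345458984), (64.6220932006836, 63.77920913696289), 8.232094764709473)
cap 62 [0.58021308 0.10539621 0.16377312] [0.27931202 0.03573398 0.11662395] [0.60069606 0.11863171 1.30887639]
strip 1317 ((543.8176879882812, -233.4501495361328), (57.050113677978516, 206.65347290039062), 13.608881950378418)
blue [374 181  97  42 661] [408.39183056 208.06807867] z pct [0.01  0.036 0.042]
tray 443 ((539.5902099609375, -222.72593688964844), (73.08195495605469, 264.5045166015625), 13.175223350524902)
```

View pics/crop1.png

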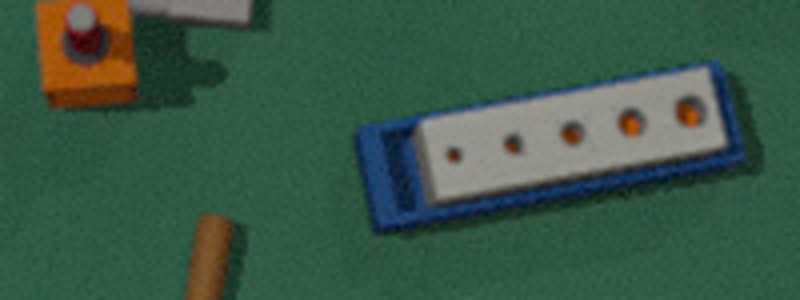

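Sizes match the given ones: stand 64.6×63.8, strip 57×207, tray 73×264.5. The strip sits about 11 mm towards -y. Next I'll take wrist views of the rack and the stand.

```bash
cat >> h.py <<'E'
def ori(a,flip=False):
    # tool x down, tool y = world dir at angle a
    y=np.array([np.cos(a),np.sin(a),0])*(-1 if flip else 1);x=np.array([0,0,-1.])
    return R.from_matrix(np.c_[x,y,np.cross(x,y)]).as_rotvec()
def wcap(name):
    from cell import manip,cams
    s=manip.state();c=cams.capture("wrist")
    M=np.eye(4);M[:3,:3]=R.from_rotvec(s["tcp_rot"]).as_matrix();M[:3,3]=s["tool_pos"]
    M=M@c["T_tool_cam"];c["Rm"]=M[:3,:3];c["p"]=M[:3,3]
    cv2.imwrite(f"pics/{name}.png",c["image"]);np.savez(name+".npz",**c);return c
A=np.radians(13.4+90)
E
python3 - <<'E'
from h import *
from cell import manip,inverse_kinematics as ik
import sys
qs=[ik(np.array([.56,-.2,.27]),ori(A,f)) for f in(0,1)];print(qs)
qs2=[ik(np.array([.5914,.108,.2]),ori(A,f)) for f in(0,1)];print(qs2)
f=int(np.argmin([9 if a is None or b is None else max(abs(a[5]),abs(b[5])) for a,b in zip(qs,qs2)]));print("flip",f)
manip.move_pose([.5914,.108,.27],ori(A,f));c=wcap("w_stand");print(c["T_tool_cam"].round(3),c["p"])
print(manip.state()["contact_force"],manip.state()["tool_pos"],manip.state()["clock"])
manip.move_pose([.55,-.2,.27],ori(A,f));c=wcap("w_rack");print(c["p"],c["intrinsics"])
print(manip.state()["contact_force"],manip.state()["tool_pos"],manip.state()["clock"])
E
```

```text
[array([-0.38491007,  0.09484549,  1.74384664,  0.        ,  1.30290052,
       -2.18958052]), array([-3.84910069e-01,  9.48454938e-02,  1.74384664e+00, -4.44089210e-16,
        1.30290052e+00,  9.52012138e-01])]
[array([ 1.39196786e-01,  1.52800270e-01,  1.80991404e+00, -4.44089210e-16,
        1.17887834e+00, -1.66547366e+00]), array([ 1.39196786e-01,  1.52800270e-01,  1.80991404e+00, -4.44089210e-16,
        1.17887834e+00,  1.47611899e+00])]
flip 1
[[-0.001 -0.267  0.964 -0.145]
 [ 1.     0.     0.001 -0.   ]
 [-0.     0.964  0.267 -0.068]
 [ 0.     0.     0.     1.   ]] [0.65763255 0.12503095 0.41534144]
[ 0.53579478  1.08410929 -0.47235152] [0.59126246 0.10882998 0.26990378] 2.2417
[ 0.61665569 -0.18282391  0.41542803] [[312.03557045   0.         318.28362715]
 [  0.         312.03557045 198.57362972]
 [  0.           0.           1.        ]]
[-0.75419067  0.31656444  0.46099347] [ 0.55044747 -0.19875241  0.26996595] 3.475
```

View pics/w_rack.png

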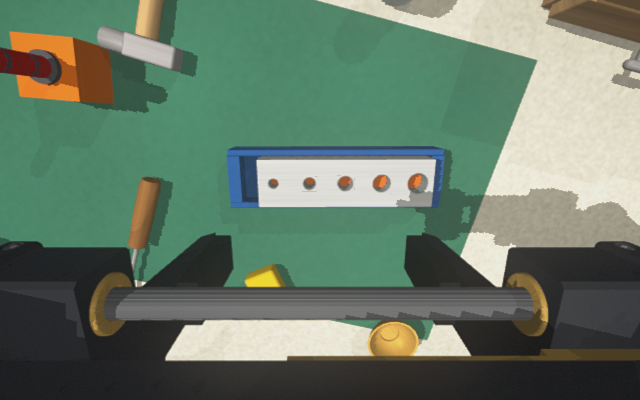

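View pics/w_stand.png

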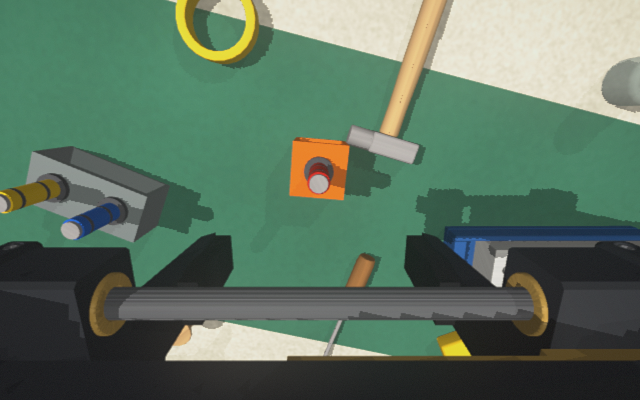

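The rack view shows the five holes at (273…417, 183). The stand view shows the cap at (318,183) and the collar at (319,172). I'll extract exact positions.

```bash
python3 - <<'E'
from h import *
c=dict(np.load("w_rack.npz"));im=c["image"];hsv=cv2.cvtColor(im,cv2.COLOR_BGR2HSV)
m=((hsv[...,1]<50)&(hsv[...,2]>150)).astype(np.uint8);k=np.zeros_like(m);k[145:215,225:450]=m[145:215,225:450]
cs,h=cv2.findContours(k,cv2.RETR_CCOMP,cv2.CHAIN_APPROX_NONE)
o=max(range(len(cs)),key=lambda i:cv2.contourArea(cs[i]) if h[0][i][3]<0 else 0)
pts=ray(c,cs[o][:,0],.062,c["Rm"],c["p"]);print("strip",cv2.minAreaRect((pts[:,:2]*1000).astype(np.float32)))
for i in range(len(cs)):
    if h[0][i][3]==o and cv2.contourArea(cs[i])>15:
        q=ray(c,cs[i][:,0],.062,c["Rm"],c["p"])[:,:2]*1000
        print("hole",cs[i][:,0].mean(0).round(1),cv2.minEnclosingCircle(q.astype(np.float32)))
P=cloud(c,c["Rm"],c["p"]);print("strip z",P[163,270:410:20,2].round(4))
c=dict(np.load("w_stand.npz"));im=c["image"];hsv=cv2.cvtColor(im,cv2.COLOR_BGR2HSV)
P=cloud(c,c["Rm"],c["p"])
print("stand z",P[155,298],P[190,340],"cap",P[183,318])
r=P[130:210,280:360].reshape(-1,3);t=r[abs(r[:,2]-.06)<.003];print("stand top",cv2.minAreaRect((t[:,:2]*1000).astype(np.float32)))
t=r[(r[:,2]>.12)&(r[:,2]<.14)];print("cap",len(t),cv2.minEnclosingCircle((t[:,:2]*1000).astype(np.float32)),t[:,2].max())
g=((hsv[...,1]<60)&(hsv[...,2]>110)).astype(np.uint8);k=np.zeros_like(g);k[170:200,303:335]=g[170:200,303:335]
cs,_=cv2.findContours(k,0,1);b=max(cs,key=cv2.contourArea);print("capcol",cv2.minEnclosingCircle((ray(c,b[:,0],.128,c["Rm"],c["p"])[:,:2]*1000).astype(np.float32)))
E
```

```text
strip ((546.953369140625, -231.88543701171875), (55.75323486328125, 204.38385009765625), 13.459768295288086)
hole [272.6 183. ] ((527.3822021484375, -150.05282592773438), 6.6537184715271)
hole [308.9 183. ] ((537.034912109375, -190.8802490234375), 8.344194412231445)
hole [344.7 182.8] ((546.7904052734375, -231.37110900878906), 9.725645065307617)
hole [381. 183.] ((556.6231079101562, -272.0755310058594), 11.241500854492188)
strip z [0.0618 0.0609 0.0625 0.0625 0.063  0.0623 0.0614]
stand z [0.60638136 0.13618757 0.05971952] [0.57759852 0.07924841 0.05883518] cap [0.59470125 0.10996653 0.12722843]
stand top ((594.1714477539062, 109.20332336425781), (64.19081115722656, 63.921852111816406), 8.523141860961914)
cap 412 ((594.2821655273438, 109.22038269042969), 11.091389656066895) 0.12905463303544373
capcol ((594.4561767578125, 109.45787048339844), 8.907692909240723)
```

Top and wrist views differ by about 3 mm absolute, which is hand-eye bias. The stand-to-hole-13 offset agrees to 0.6 mm: (-57.3,-300.1) against (-57.4,-300.7). Now grasp.

```bash
python3 - <<'E'
from h import *
from cell import manip
o=ori(A,1);g=np.array([.5929,.1087])
def st(t):
    s=manip.state();print(t,s["clock"].round(2),s["tool_pos"].round(4),s["contact_force"].round(2),s["moment"].round(2),round(float(s["gripper_width"]),4))
manip.move_pose([*g,.19],o)
manip.move_linear([*g,.10],rate=.15);st("near")
manip.move_linear([*g,.070],rate=.05);st("down")
manip.set_gripper(0.0,45);st("grip")
manip.move_linear([*g,.074],rate=.03);st("lift4")
manip.move_linear([*g,.19],rate=.1);st("up")
wcap("w_held")
E
```

```text
Traceback (most recent call last):
AttributeError: 'float' object has no attribute 'round'
```

```bash
cat >> h.py <<'E'
def st(t):
    from cell import manip
    s=manip.state();print(t,np.round(s["clock"],2),np.round(s["tool_pos"],4),np.round(s["contact_force"],2),np.round(s["moment"],2),round(float(s["gripper_width"]),4));return s
E
python3 - <<'E'
from h import *
from cell import manip
g=np.array([.5929,.1087]);st("near")
manip.move_linear([*g,.070],rate=.05);st("down")
manip.set_gripper(0.0,45);st("grip")
manip.move_linear([*g,.074],rate=.03);st("lift4")
manip.move_linear([*g,.19],rate=.1);st("up")
wcap("w_held")
E
```

```text
near 5.45 [0.5937 0.1083 0.1008] [-0.2   0.97  0.21] [-0.01  0.17  0.01] 0.0882
down 6.2 [0.5929 0.1087 0.0699] [0.76 0.46 0.14] [-0.    0.13  0.01] 0.0884
grip 7.22 [0.5929 0.1087 0.07  ] [-0.53  0.5   0.93] [ 0.06  0.13 -0.03] 0.0212
lift4 7.51 [0.5929 0.1087 0.0741] [ 0.52 -0.38 -1.86] [-0.01  0.13  0.01] 0.0209
up 8.82 [0.5922 0.1086 0.1889] [ 0.24  0.04 -1.1 ] [0.01 0.12 0.04] 0.0209
```

View pics/w_held.png

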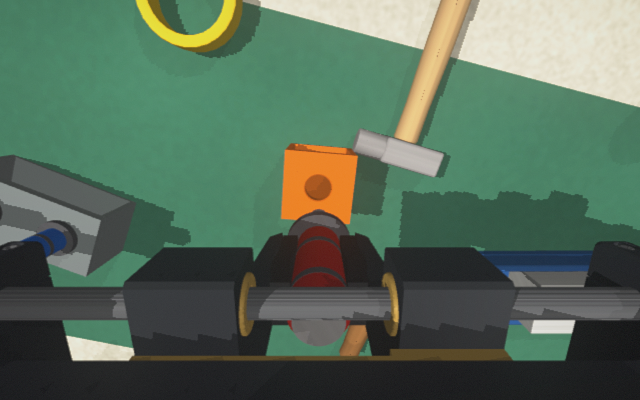

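The punch is held upright, with its collar at pixel (319,225). Above the rack I'll take the force bias, then descend in small guarded steps.

```bash
cat >> h.py <<'E'
def F(n=4,dt=.02):
    from cell import manip
    f=[]
    for _ in range(n):
        manip.dwell(dt);f.append(manip.state()["contact_force"])
    return np.mean(f,0)
def down(xy,z,zend,b,step,fmax,n=3):
    from cell import manip
    log=[]
    while z>zend+1e-6:
        z=max(z-step,zend);manip.move_linear([*xy,z],rate=.03);f=F(n)-b
        log.append((round(z*1e3,1),*(np.round(f,1)),round(manip.state()["tool_pos"][2]*1e3,1)))
        if f[2]>fmax:break
    return z,f,log
E
python3 - <<'E'
from h import *
from cell import manip
o=ori(A,1);h=np.array([.5355,-.1915])
manip.move_pose([*h,.16],o)
manip.move_linear([*h,.118],rate=.08)
b=F(8);np.save("bias.npy",b);st("hover");print(b)
z,f,log=down(h,.118,.100,b,.001,5)
for l in log:print(*l)
st("end")
E
```

```text
hover 10.85 [ 0.536  -0.1918  0.1187] [-0.39  0.42 -1.67] [-0.03  0.15 -0.03] 0.0207
[ 0.37307192 -0.05172934 -1.72844352]
117.0 -0.5 -0.4 -0.4 117.3
116.0 0.0 0.1 -0.1 116.0
115.0 -0.0 0.3 0.1 114.9
114.0 -0.4 -0.3 -0.6 113.9
113.0 -0.1 0.1 -0.2 113.0
112.0 -0.6 -0.1 -0.6 111.9
111.0 -0.2 -0.0 -0.1 110.9
110.0 -0.8 0.3 -0.4 109.9
109.0 -1.0 0.3 -0.2 108.9
108.0 0.1 0.1 -0.4 107.9
107.0 0.0 0.0 -0.5 106.9
106.0 0.1 0.1 0.0 106.0
105.0 -0.2 0.1 -0.1 104.9
104.0 -0.1 0.4 0.3 104.0
103.0 -0.6 -0.1 -0.1 102.9
102.0 -1.0 0.0 -0.4 101.9
101.0 -0.5 0.5 -0.4 100.9
100.0 -0.6 0.6 0.0 99.9
end 16.25 [ 0.5355 -0.1915  0.0999] [ 0.17  1.12 -2.3 ] [-0.03  0.1  -0.03] 0.0211
```

The foot entered with no contact and is now about 12 mm deep. I'll continue against the plug.

```bash
python3 - <<'E'
from h import *
b=np.load("bias.npy");h=np.array([.5355,-.1915])
z,f,log=down(h,.100,.074,b,.001,13,2)
for l in log:print(*l)
st("end")
E
```

```text
99.0 -0.3 0.5 0.1 98.9
98.0 -0.4 -0.2 -0.1 97.9
97.0 -0.2 -0.3 -0.1 96.9
96.0 -0.7 -0.1 -0.5 95.9
95.0 0.0 -0.4 0.4 94.9
94.0 -0.0 0.1 0.1 93.9
93.0 0.1 0.4 -0.9 92.9
92.0 -0.9 0.2 -0.3 91.9
91.0 0.1 0.1 -0.4 90.9
90.0 -0.3 -0.3 -0.1 90.0
89.0 -0.6 0.2 -0.8 88.9
88.0 -0.5 -0.2 0.7 88.2
87.0 -1.8 0.8 7.1 87.7
86.0 -2.2 1.3 6.9 86.6
85.0 -0.6 0.8 6.6 85.6
84.0 -1.7 0.2 6.7 84.6
83.0 -2.5 0.7 7.2 83.6
82.0 -1.6 0.7 6.8 82.6
81.0 -1.7 1.1 7.2 81.6
80.0 -2.2 1.0 6.6 80.6
79.0 -1.7 1.1 5.6 79.6
78.0 -2.0 -0.1 7.2 78.6
77.0 -1.8 0.4 7.1 77.6
76.0 -1.1 0.5 6.8 76.6
75.0 -1.4 0.8 7.2 75.5
74.0 -1.5 0.5 6.3 74.5
end 23.62 [ 0.5358 -0.1916  0.0745] [-1.17  0.33  4.35] [ 0.03  0.43 -0.01] 0.0209
```

The plug was met about 24 mm down and slides at about 7 N. Now the final millimetres, in 0.4 mm steps, until the collar seats.

```bash
python3 - <<'E'
from h import *
b=np.load("bias.npy");h=np.array([.5355,-.1915])
z,f,log=down(h,.074,.069,b,.0004,13,2)
for l in log:print(*l)
from cell import manip
manip.dwell(.3);print(F(6)-b);st("end");wcap("w_home")
E
```

```text
73.6 -0.9 0.7 7.5 74.2
73.2 -1.9 0.9 7.7 73.8
72.8 -1.7 0.8 6.9 73.4
72.4 -1.6 0.7 7.6 73.0
72.0 -2.2 1.0 6.8 72.6
71.6 -1.3 1.2 7.1 72.2
71.2 -2.0 1.1 8.1 71.9
70.8 -3.2 1.1 10.6 71.9
70.4 -3.4 1.7 13.0 71.9
70.0 -5.8 2.6 15.1 71.9
[-5.27626982  1.57290755 14.90801435]
end 26.85 [ 0.5359 -0.1916  0.0719] [-4.94  1.36 13.41] [0.36 0.98 0.04] 0.0209
```

View pics/w_home.png

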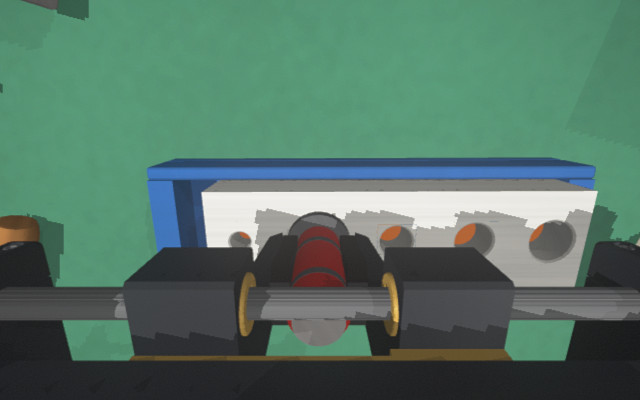

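Hard stop at TCP 71.9 mm, where 72.0 was expected for home, with a peak of about 15 N. The picture shows the collar on the strip in the second hole. I'll relax, release, retreat and check.

```bash
python3 - <<'E'
from h import *
from cell import manip,cams
b=np.load("bias.npy");h=np.array([.5355,-.1915])
manip.move_linear([*h,.0715],rate=.02);print(F()-b)
manip.set_gripper(.05);st("open")
manip.move_linear([*h,.16],rate=.1)
manip.move_pose([.53,-.17,.27],ori(A,1));manip.dwell(.2);st("up")
c=wcap("w_fin")
P=cloud(c,c["Rm"],c["p"]);r=P.reshape(-1,3)
r=r[(np.hypot(r[:,0]-.538,r[:,1]+.191)<.03)]
t=r[r[:,2]>.125];print("cap",len(t),t.mean(0),t[:,2].max(),np.percentile(t[:,2],[5,50,95]))
k=r[(r[:,2]>.0655)&(r[:,2]<.072)];print("collar",len(k),np.percentile(k[:,2],[5,50,95]),cv2.minEnclosingCircle((k[:,:2]*1000).astype(np.float32)))
c=cams.capture("top");np.savez("top2.npz",**c);cv2.imwrite("pics/crop2.png",cv2.resize(c["image"][100:300,180:500],None,fx=2.5,fy=2.5,interpolation=2))
E
```

```text
[-1.97979582  1.37046625  8.14382848]
open 27.81 [ 0.5354 -0.1915  0.0713] [-0.53 -0.5  -0.01] [-0.04  0.12 -0.  ] 0.0502
up 29.57 [ 0.5288 -0.1697  0.2675] [-0.01  0.52 -0.04] [-0.06  0.18  0.01] 0.0503
cap 25393 [ 0.55441659 -0.19034933  0.34773059] 0.37322504928876954 [0.28792525 0.35511679 0.37143347]
collar 287 [0.06633023 0.06747799 0.06889908] ((537.3140869140625, -191.25135803222656), 17.018943786621094)
```

View pics/w_fin.png

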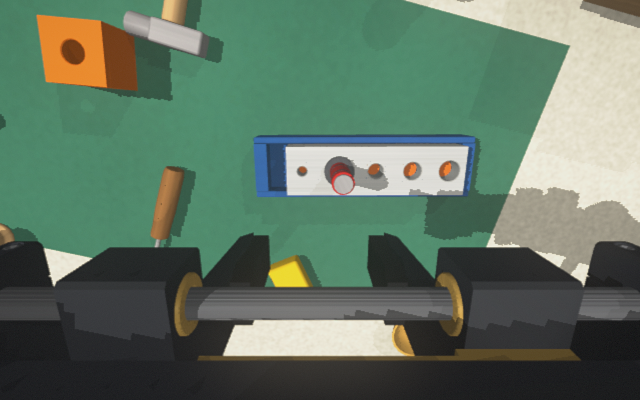

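View pics/crop2.png

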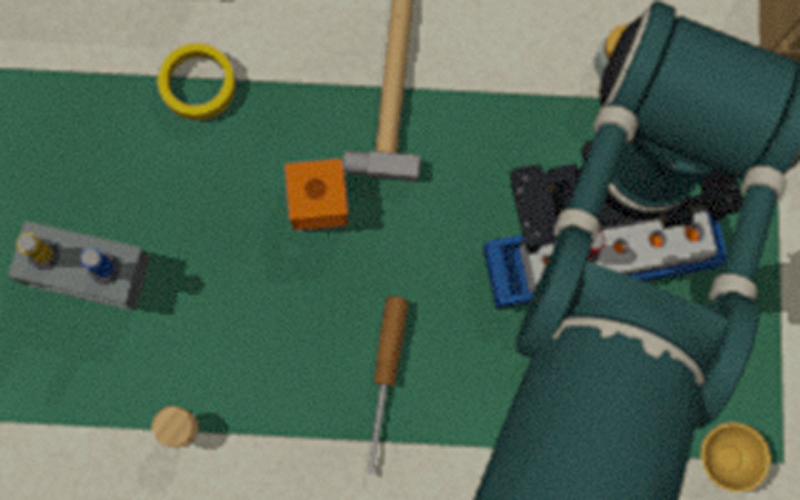

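The punch stands in the 13 mm hole, the gripper is clear and the bystanders look unmoved. One check of seating and tilt: the cap should be at z 0.130, directly above the collar.

```bash
python3 - <<'E'
from h import *
c=dict(np.load("w_fin.npz"));P=cloud(c,c["Rm"],c["p"]);r=P[130:200,290:400].reshape(-1,3)
r=r[np.hypot(r[:,0]-.538,r[:,1]+.191)<.03]
t=r[(r[:,2]>.126)&(r[:,2]<.134)];print("cap",len(t),np.median(t[:,2]),cv2.minEnclosingCircle((t[:,:2]*1000).astype(np.float32)))
k=r[(r[:,2]>.0655)&(r[:,2]<.071)];print("collar",len(k),np.median(k[:,2]))
a=r[(r[:,2]>.0595)&(r[:,2]<.0645)];print("strip z",np.median(a[:,2]))
for n,q in(("cap",t),("collar",k)):
    x=np.c_[q[:,:2]-q[:,:2].mean(0),np.ones(len(q))];print(n,"tilt deg",np.degrees(np.linalg.lstsq(x,q[:,2],rcond=None)[0][:2]).round(2))
E
```

```text
cap 331 0.12938248707405442 ((537.3295288085938, -191.10626220703125), 10.881219863891602)
collar 286 0.06746870418688089
strip z 0.06150335317051914
cap tilt deg [-2.04 -1.31]
collar tilt deg [-0.66  0.05]
```

The collar top is 5.97 mm above the strip (6 expected), and the cap is centred over the collar to 0.15 mm. It is home and upright, so I'm handing in.

```bash
python3 -c "
from cell import order,manip
print(order.close_job(),manip.state()['clock'])"
```

```text
the job is handed in; nothing more can be done
the job is handed in; nothing more can be done
```

The red 13 mm punch is out of the orange stand and fully home in the 13 mm hole of the rack. I let go, and the job was handed in about 30 s into the 67 s allowed.

- **Finding the hole:** the foot went straight in on guarded 1 mm steps, so no sideways search was needed. It met the plug about 24 mm down, which then slid at about 7 N.
- **Force:** the downward force peaked at about 15 N, where the collar came to a hard stop at TCP 71.9 mm (72.0 expected).
- **Seating after release:** the collar's top is 5.97 mm above the strip (6 expected). The cap is centred over the collar to within 0.15 mm. The force on the opened gripper read about zero.
- **The rest of the bench:** the last pictures show the other two punches still in the grey stand, and the bystanders in view look untouched. I judged this by eye and did not measure it. The arm partly hid the jar and hid the beeswax in the final top view; the last wrist view showed the beeswax.
- **Disagreements:** the top and wrist cameras disagreed by about 3 mm in absolute position, within calibration error. I used the stand-to-hole offset, on which they agreed to 0.6 mm. A plane fit to the cap's depth pixels suggested about 2° of tilt. The cap and collar centres don't support that, so I took it as noise.

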